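# Hold the cut-off saw's hood at its balance point

### The arm

A 6-joint arm with a two-finger parallel gripper is mounted at the origin on the work surface. World frame = base frame: x ahead of the robot, y to its left, z up, the work surface at z = 0. Lengths are in m, angles in rad, forces in N, time in s.
With the tool pointing down it reaches from about 0.375 to 0.9 m from the base axis. Payload 3.1 kg.
Tool frame: the origin (TCP) lies midway between the tips of the shut fingers; the grasp point (between the pads) lies 19 mm behind it; z points along the fingers, y is the line along which they close (so a half turn about z gives the same grasp; the last joint's range is limited). The gripper opens to 87 mm and grips with 3 to 60 N. Pads are 19 mm wide; open, the fingers measure 117 mm over their backs; the gripper's body (75 mm by 190 mm) begins 51 mm behind the grasp point.
Start: joints at [-1.389, 0.527, 1.433, -0, 1.181, -0.178], TCP at [0.221, -0.585, 0.223] pointing down, gripper open.
Joint ranges: [-3.08, 3.08], [-0.75, 2.2], [0.22, 2.44], [-1.43, 4.57], [0, 2.65], [-2.85, 2.85]. Speed limits (rad/s): [2.79, 2.79, 3.14, 3.14, 3.14, 3.14].

### API

Orientations are given as [roll, pitch, yaw] about the fixed x, y, z axes, in that order (R = Rz(yaw) Ry(pitch) Rx(roll)).
In Python, from bench import manip, get_image, camera_info gives the robot as it stands (manip), with the cameras as plain functions.
- The arm moves only by the shell command python3 nudge.py FILE, which reads ROWS from the file FILE. ROWS is a JSON object whose key "increments" holds a list of rows, 1 to 5 of them, each of 7 numbers: dx, dy, dz in m, then a rotation vector rx, ry, rz in rad, then the finger opening in m; each row shifts and turns the commanded pose from where the row before left it, along the tool's axes as they then stand; what a row does not reach is not made up. A row lasts 1/12 s, in which the tool goes at most 0.0417 m and 0.125 rad, less where a joint would pass 70% of its speed; a pose out of reach is approached as far as the arm can. The fingers move at their own pace and stop on an object; the grip force is fixed at half the most. Time passes only in rows, so rows that do not move let the fingers close. It prints the time, the measured TCP pose, the force, the opening and the grip force at its end. Input that does not fit is refused with a message, and nothing moves.
- manip.read_state(): the state, without advancing time (a new reading comes with each control period).
- get_image(name): name is "side" or "top"; returns the picture (384x512x3 uint8, blue, green, red); there is no depth.
- camera_info(name): a dict with "intrinsics" (3x3 intrinsics, pixels), "R" (3x3) and "t" (3): a world point X has camera coordinates R X + t. Camera axes: x right, y down, z forward; pixel columns grow to the right and rows downward; lengths in m; the calibration is good to about 2 mm. A picture is of the moment at which its call begins. camera_info takes no time and is no camera call.
- manip.close_job(): hands the job in; it is judged then, once.
The state is a dict: "time_s": time; "joints": joint angles; "dq": joint speeds; "joint_efforts": joint torques, N m; "position": TCP position; "ee_rot": TCP orientation; "contact_force": force on the tool from outside, world axes, zero at the start; "torque": the same for the moment, N m; "opening": finger opening in m; "grip_force": force on a finger pad.
Only numpy, scipy, OpenCV 4.12 (cv2) and the standard library are available. Lean on these libraries where they do the work, as an engineer would, in place of code of your own. Each camera call takes 0.05 s, during which the arm holds its last target. There are 200 camera calls.

### The job

The hinge screws of the small bench cut-off saw have worked loose and a colleague is about to tighten them, so the hood's weight must not pull on them: draw the slide bolt on the front fully back, then swing the hood up by its bow handle, past upright, to the point where it just balances on its hinges. Finish while still holding it there by the handle, steady and falling neither way. On the way do not let the hood drop shut or go right over towards its back stops, and leave the screwdriver, the oil can and the tray of screws where they are.

Things in the scene. Friction and masses are not known exactly. Their poses are not given: they have to be found in the camera images.
- saw: Small green bench cut-off saw, fixed: trough 175 x 300 mm under a grey-green hood 320 wide, 180 deep; motor on one end. Origin: centre of its underside, on the bench. x points from the front (handle, bolt) to the back (hinges), y along the hinge line away from the motor, z up. Closed hood: front face x = -89 mm, top z = 119 mm. Motor: y -175 to -327 mm, switch box up to z = 131 mm.
- hood_hinge (a point): Middle of the hood's hinge line, x = +90 mm, z = 115 mm in the saw's frame; the line runs along the saw's y axis.
- hood (a joint): Hood angle, rad: 0 closed, grows as its front swings up and back, 1.57 top panel upright, 2.35 on its back stops. 0.5 to 0.9 kg, centre of mass 117 mm before and 22 mm below the hinge line when closed. Free hinges: unless held it falls shut or back. It balances at 1.755: top panel leaning 10.5 degrees back beyond upright, mass straight above the hinges. Locked until the bolt is drawn.
- handle: Black bow handle on the hood's front: round bar 12 mm thick along the hinge direction, 98 mm clear between its legs, 34 mm clear to the hood. Origin: bar's middle; axes as the hood's (x towards the hinge, y along the bar, z out of the hood's top). Closed, it lies 218 mm in front of and 50 mm below the hinge line (z = 65 mm); it turns on a 224 mm radius; at balance it is 338 mm high.
- bolt (a joint): Travel of the slide bolt, m: 0 fully shot, 0.035 fully drawn, against its stop. It slides along the saw's y axis towards the motor (-y) with 1 to 2 N of friction and stays where left. Clear of the staple on the hood from about 0.018.
- bolt_knob (a point): Grip point on the bolt's upright 10 mm steel stem, on the saw's front towards the motor, 92 mm above the bench, 23 mm in front of the closed hood. A 13 mm red ball tops it (top z = 104 mm). Stem rises 44 mm from the bolt at z = 50 mm. Guides and staple beside it reach z = 62 mm. Along y, the handle's near leg is 40 mm from the stem. It moves with the bolt.
- screwdriver: Bystander: screwdriver with red handle, 200 mm long, lying behind the saw. Origin under its middle.
- oil_can: Bystander: red oil can, 64 mm wide, 145 mm high with its thin brass spout, standing behind the saw. Origin: centre of its underside.
- screw_tray: Bystander: open brass tray 90 x 120 x 26 mm with a few screws in it, lying in front of the saw on the motor side. Origin: centre of its underside.

How it is judged:
On the way:
1. the bolt is drawn back (at least 28 of its 35 mm) (value of joint bolt above 0.028 m), for 0.2 s.
At the end, for the whole second after the job is handed in: The bolt is drawn at least 28 mm; the hood stands still within 0.08 rad (4.6 degrees) of its balance point at 1.755 rad (so between 1.675 and 1.835), well clear of its back stops, and the fingers still hold the bow handle (more than 1 N of contact) (value of joint bolt above 0.028 m and value of joint hood between 1.675 and 1.835 rad and velocity of joint hood between -0.06 and 0.06 rad/s and contact force between the fingers and handle above 1 N); the arm keeps its last pose, push and grip.
It fails at once if the hood goes over towards its back stops (beyond 2.1 rad) (value of joint hood above 2.1 rad).
It fails at once if the hood is dropped (falling shut faster than 1.2 rad/s) (velocity of joint hood below -1.2 rad/s and value of joint hood above 0.08 rad).
It fails at once if the screwdriver, oil can or tray is moved more than 25 mm, or the can tipped over (distance of any of screwdriver, oil_can, screw_tray from where it was at the start of the episode above 0.025 m or angle between oil_can's own z axis and vertical above 0.5 rad).
It also fails if it takes over 51 s, if anything falls off the work surface, if the arm or the gripper's body presses on something with over 40 N, if the wrist force passes 120 N, or if a joint passes its speed limit or range.

## Working session

There is one attempt and no reset: what is moved stays moved. The work goes in short steps, Python scripts to look and compute and a shell command to move; the robot and the scene stay as the last step left them, time stands still between calls to the robot, and variables do not carry over. Pictures are saved under pics/ and viewed, at most 10 in all, crops included, and the job is handed in when it is done.

```bash
ls; mkdir -p pics; python3 - <<'E'
from bench import manip, get_image, camera_info
import cv2
for n in("side","top"):
    cv2.imwrite(f"pics/{n}0.png",get_image(n)); c=camera_info(n); print(n,c)
print(manip.read_state())
E
```

```text
bench.py
nudge.py
pics
side {'intrinsics': array([[366.06555014,   0.        , 259.98330575],
       [  0.        , 366.06555014, 186.83295021],
       [  0.        ,   0.        ,   1.        ]]), 'R': array([[ 0.82713741, -0.56157784, -0.02177225],
       [-0.38691824, -0.54093192, -0.7467844 ],
       [ 0.40760026,  0.62611739, -0.66470974]]), 't': array([-0.45363597,  0.32796255,  0.48211268])}
top {'intrinsics': array([[365.15048142,   0.        , 255.55297712],
       [  0.        , 365.15048142, 186.67002246],
       [  0.        ,   0.        ,   1.        ]]), 'R': array([[-0.00884187, -0.99973523,  0.02124378],
       [-0.98915319,  0.0056293 , -0.14677967],
       [ 0.14662122, -0.02231116, -0.98894107]]), 't': array([0.06968776, 0.58313015, 0.89007247])}
{'time_s': 0.1, 'joints': array([-1.38850918e+00,  5.28381834e-01,  1.43376023e+00, -3.64558864e-05,
        1.18137530e+00, -1.78496250e-01]), 'dq': array([-7.96233495e-04, -1.70415679e-04, -3.19399822e-03,  2.24105181e-06,
       -1.27100444e-03,  1.86796712e-04]), 'joint_efforts': array([-4.22029780e-04, -4.40985918e+01, -1.77150321e+01,  6.35459321e-02,
        5.33638720e-02, -3.64317907e-05]), 'position': array([ 0.22053042, -0.58410913,  0.2216686 ]), 'ee_rot': array([-3.13969254e+00, -3.08568163e-04,  3.60796978e-01]), 'contact_force': array([ 0.53699616, -0.20181786, -0.73243278]), 'torque': array([0.04632758, 0.01293411, 0.0148092 ]), 'grip_force': 0.0, 'opening': 0.08691715731782546}
```

View pics/side0.png

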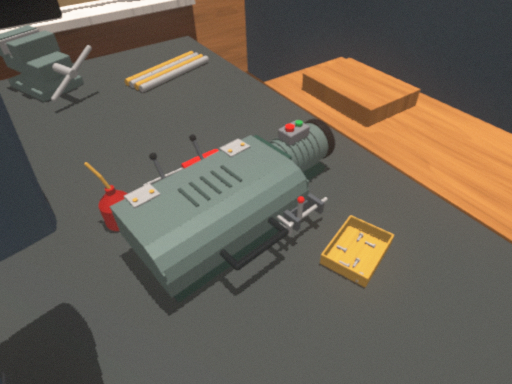

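View pics/top0.png

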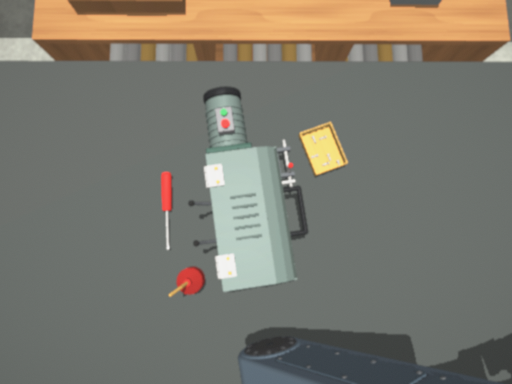

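The side view shows the saw with its knob at about (300,200) and the bar from (228,264) to (286,230). In the top view the knob is at about (291,166) and the bar runs from (301,188) to (305,236). The motor points to world +x and the front to -y.

```bash
python3 - <<'E'
import cv2,numpy as np
a=cv2.imread("pics/side0.png")[180:280,210:340];b=cv2.imread("pics/top0.png")[130:250,260:360]
a=cv2.resize(a,None,fx=3.4,fy=3.4,interpolation=cv2.INTER_CUBIC);b=cv2.resize(b,None,fx=3.4,fy=3.4,interpolation=cv2.INTER_CUBIC)
h=max(len(a),len(b));p=lambda m:cv2.copyMakeBorder(m,0,h-len(m),0,0,0)
cv2.imwrite("pics/crop1.png",np.clip(np.hstack([p(a),p(b)]).astype(float)*1.8,0,255).astype(np.uint8))
for n in("side","top"):
    im=cv2.imread(f"pics/{n}0.png");B,G,R=[im[...,i].astype(int) for i in range(3)]
    m=((R>110)&(G<0.45*R)&(B<0.45*R)).astype(np.uint8)
    k,l,s,c=cv2.connectedComponentsWithStats(m)
    for i in range(1,k):
        if s[i,4]>5: print(n,"red",s[i],c[i].round(1))
    m=((R<90)&(abs(R-G)<60)); 
    # grey-level sections across the handle
    rows=range(190,236,8) if n=="top" else []
    for r in rows: print(r,im[r,288:318].sum(1).tolist())
    if n=="side":
        for c_ in range(226,292,8): print(c_,im[225:275,c_].sum(1).tolist())
E
```

```text
side red [285 123  10   9  61] [289.3 127.1]
side red [202 149  16   9  60] [209.3 152.6]
side red [182 156  18  12 100] [190.5 161.5]
side red [ 99 185  27  46 548] [110.  205.4]
side red [297 196   8   7  38] [300.5 199.2]
226 [386, 388, 393, 387, 373, 352, 323, 315, 307, 317, 314, 308, 309, 306, 313, 313, 303, 307, 300, 293, 265, 248, 229, 228, 232, 213, 191, 162, 156, 162, 158, 164, 146, 134, 133, 138, 145, 159, 154, 155, 154, 158, 159, 157, 167, 172, 166, 170, 180, 207]
234 [346, 330, 314, 309, 314, 312, 313, 308, 313, 313, 316, 308, 299, 305, 279, 263, 244, 234, 238, 231, 236, 228, 226, 233, 234, 227, 232, 230, 225, 185, 162, 161, 151, 156, 142, 147, 153, 156, 153, 143, 141, 140, 128, 139, 224, 267, 283, 288, 276, 284]
242 [305, 304, 320, 308, 305, 312, 307, 315, 299, 259, 240, 234, 230, 222, 229, 228, 230, 227, 227, 231, 232, 232, 222, 187, 181, 166, 171, 159, 149, 162, 159, 168, 170, 158, 150, 173, 185, 173, 141, 139, 130, 140, 211, 275, 280, 276, 285, 285, 277, 286]
250 [307, 311, 312, 301, 256, 237, 224, 238, 228, 231, 227, 226, 229, 233, 238, 228, 231, 217, 185, 162, 162, 
[... 1825 characters left out ...]
 236, 307, 335, 340, 341, 339, 338, 339, 339, 337, 342, 340, 339, 341, 339, 338]
206 [338, 342, 339, 339, 339, 339, 335, 309, 254, 209, 188, 170, 177, 195, 198, 213, 278, 327, 340, 340, 339, 340, 339, 338, 339, 339, 338, 338, 338, 339]
214 [343, 340, 338, 339, 340, 339, 339, 339, 321, 269, 220, 192, 170, 164, 193, 208, 207, 256, 315, 339, 339, 339, 341, 339, 340, 342, 339, 339, 339, 342]
222 [333, 337, 339, 341, 339, 338, 339, 338, 339, 339, 311, 249, 202, 182, 168, 187, 216, 208, 241, 311, 336, 339, 339, 340, 339, 337, 339, 336, 339, 336]
230 [329, 326, 321, 317, 312, 314, 305, 292, 282, 271, 263, 244, 205, 180, 169, 169, 189, 204, 196, 218, 284, 327, 340, 338, 339, 338, 339, 339, 338, 339]
```

View pics/crop1.png

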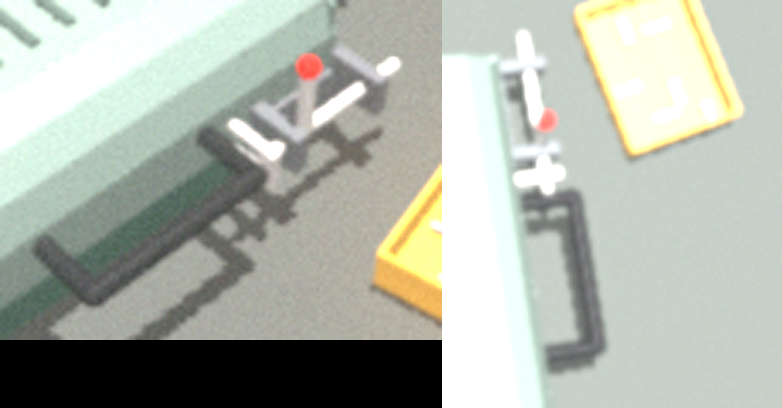

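```bash
cat >h.py <<'E'
import numpy as np,cv2
from bench import manip, get_image, camera_info
C={n:camera_info(n) for n in("side","top")}
def tri(s,t):
    P=[c["intrinsics"]@np.c_[c["R"],c["t"]] for c in(C["side"],C["top"])]
    X=cv2.triangulatePoints(*P,np.array(s,float).reshape(2,1),np.array(t,float).reshape(2,1))[:,0];return X[:3]/X[3]
def proj(n,X):
    c=C[n];p=c["intrinsics"]@(c["R"]@X+c["t"]);return p[:2]/p[2]
def ray(n,uv,z):
    c=C[n];o=-c["R"].T@c["t"];d=c["R"].T@np.linalg.solve(c["intrinsics"],[*uv,1]);return o+d*(z-o[2])/d[2]
E
python3 - <<'E'
from h import *
k=tri((300.5,199.2),(290.4,165.1));f=tri((286,232),(297.3,188.5));n=tri((237.5,265),(304,231.5))
print("knob",k,proj("side",k),proj("top",k));print("far",f,proj("side",f),proj("top",f));print("near",n,proj("side",n),proj("top",n))
d=n-f;print(np.linalg.norm(d),d,np.degrees(np.arctan2(d[1],d[0])))
# hood corners on top plane z=.119
for uv in((277,147),(295,277)):print(ray("top",uv,.1))
E
```

```text
knob [ 0.62759065 -0.01821192  0.09737283] [300.68090674 199.15210923] [290.33509074 165.22414064]
far [ 0.57723919 -0.03958509  0.0604178 ] [285.08235895 232.22962879] [297.59321745 187.89054518]
near [ 0.46913586 -0.05253139  0.06273452] [237.07962759 265.09845867] [304.10066108 231.2282955 ]
0.10890042764958761 [-0.10810333 -0.0129463   0.00231672] -173.17086522809595
[0.67245514 0.01362716 0.1       ]
[ 0.36324452 -0.02268448  0.1       ]
```

```bash
echo '{"increments":[[0, 0, 0, 0, 0, 0.121, 0], [0, 0, 0, 0, 0, 0.121, 0], [0.0252, -0.0285, 0, 0, 0, 0, 0], [0.0252, -0.0285, 0, 0, 0, 0, 0], [0.0252, -0.0285, 0, 0, 0, 0, 0]]}' > next.json && python3 nudge.py next.json
echo '{"increments":[[0.0252, -0.0285, 0, 0, 0, 0, 0], [0.0252, -0.0285, 0, 0, 0, 0, 0], [0.0252, -0.0285, 0, 0, 0, 0, 0], [0.0252, -0.0285, 0, 0, 0, 0, 0], [0.0252, -0.0285, 0, 0, 0, 0, 0]]}' > next.json && python3 nudge.py next.json
echo '{"increments":[[0.0252, -0.0285, 0, 0, 0, 0, 0], [0.0252, -0.0285, 0, 0, 0, 0, 0], [0.0252, -0.0285, 0, 0, 0, 0, 0], [0.0252, -0.0285, 0, 0, 0, 0, 0], [0.0252, -0.0285, 0, 0, 0, 0, 0]]}' > next.json && python3 nudge.py next.json
echo '{"increments":[[0.0252, -0.0285, 0, 0, 0, 0, 0], [0.0252, -0.0285, 0, 0, 0, 0, 0], [0.0252, -0.0285, 0, 0, 0, 0, 0], [0.0252, -0.0285, 0, 0, 0, 0, 0], [0.0252, -0.0285, 0, 0, 0, 0, 0]]}' > next.json && python3 nudge.py next.json
echo '{"increments":[[0, 0, 0, 0, 0, 0, 0], [0, 0, 0, 0, 0, 0, 0]]}' > next.json && python3 nudge.py next.json; python3 -c "
from bench import manip, get_image, camera_info;print(manip.read_state())"
```

```text
time_s: 0.52
position: [0.2856, -0.4898, 0.2218]
ee_rot: [-3.14, 0.0, 0.117]
contact_force: [0.3, -0.3, -0.0]
opening: 0.0615
grip_force: 0.0
time_s: 0.93
position: [0.3943, -0.3326, 0.2223]
ee_rot: [-3.141, 0.0, 0.118]
contact_force: [1.7, -0.2, 0.2]
opening: 0.0283
grip_force: 0.0
time_s: 1.35
position: [0.5025, -0.1761, 0.2223]
ee_rot: [-3.141, 0.001, 0.119]
contact_force: [0.8, -0.6, 0.0]
opening: 0.0015
grip_force: 0.0
time_s: 1.77
position: [0.6107, -0.0197, 0.2221]
ee_rot: [-3.141, 0.001, 0.119]
contact_force: [0.4, -0.4, -0.1]
opening: 0.0009
grip_force: 0.0
time_s: 1.93
position: [0.6106, -0.0196, 0.2218]
ee_rot: [-3.142, 0.001, 0.123]
contact_force: [-0.5, -1.3, -0.0]
opening: 0.001
grip_force: 0.0
{'time_s': 1.9333, 'joints': array([-2.14668800e-01,  5.09549353e-01,  1.46943821e+00, -2.79247362e-04,
        1.16353921e+00,  1.23341744e+00]), 'dq': array([-0.05180495, -0.01577669,  0.03750736, -0.01590548,  0.00363645,
       -0.00309888]), 'joint_efforts': array([ 1.32705521e+00, -4.30194139e+01, -1.81377286e+01,  2.18446702e-01,
       -1.34210712e-01,  3.60157632e-02]), 'position': array([ 0.61059744, -0.01960002,  0.22183039]), 'ee_rot': array([-3.14152530e+00,  9.66311939e-04,  1.22820849e-01]), 'contact_force': array([-0.48574776, -1.28191717, -0.00505775]), 'torque': array([-0.01533636,  0.00291064,  0.03973033]), 'grip_force': 0.0, 'opening': 0.0009695079495673627}
```

```bash
echo '{"increments":[[-0.002, 0, 0.03, 0, 0, 0, 0], [0, 0, 0.03, 0, 0, 0, 0], [0, 0, 0.03, 0, 0, 0, 0], [0, 0, 0.03, 0, 0, 0, 0], [0, 0, 0, 0, 0, 0, 0]]}' > next.json && python3 nudge.py next.json
echo '{"increments":[[0, 0, 0.013, 0, 0, 0, 0], [0, 0, 0.013, 0, 0, 0, 0], [0, 0, 0, 0, 0, 0, 0]]}' > next.json && python3 nudge.py next.json; python3 - <<'E'
from h import *
a=get_image("side");b=get_image("top")
cv2.imwrite("pics/p2.png",cv2.resize(np.hstack([a[130:290,190:350],b[90:250,210:370]]),None,fx=2.5,fy=2.5))
E
```

```text
time_s: 2.35
position: [0.6025, -0.0224, 0.0967]
ee_rot: [-3.138, 0.013, 0.117]
contact_force: [-1.1, 0.9, -0.7]
opening: 0.0001
grip_force: 0.0
time_s: 2.6
position: [0.6067, -0.0227, 0.0757]
ee_rot: [-3.141, 0.004, 0.117]
contact_force: [-0.6, 0.1, -1.2]
opening: 0.0006
grip_force: 0.0
```

View pics/p2.png

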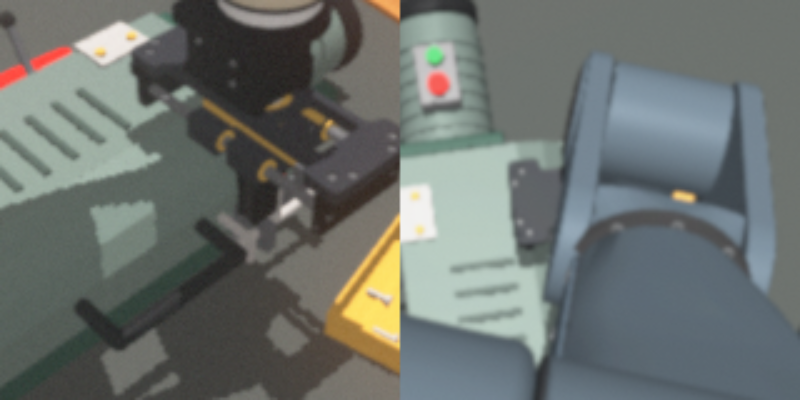

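The side crop shows the closed fingers (around (255,190)) beside the stem on its handle side, clear of the staple. I'll push along tool x.

```bash
echo '{"increments":[[0.005, 0, 0, 0, 0, 0, 0], [0.005, 0, 0, 0, 0, 0, 0], [0.005, 0, 0, 0, 0, 0, 0], [0.005, 0, 0, 0, 0, 0, 0], [0.005, 0, 0, 0, 0, 0, 0]]}' > next.json && python3 nudge.py next.json
echo '{"increments":[[0.005, 0, 0, 0, 0, 0, 0], [0.004, 0, 0, 0, 0, 0, 0], [0.002, 0, 0, 0, 0, 0, 0], [0, 0, 0, 0, 0, 0, 0], [0, 0, 0, 0, 0, 0, 0]]}' > next.json && python3 nudge.py next.json
echo '{"increments":[[0.002, 0, 0, 0, 0, 0, 0], [0.002, 0, 0, 0, 0, 0, 0], [0, 0, 0, 0, 0, 0, 0]]}' > next.json && python3 nudge.py next.json
```

```text
time_s: 3.12
position: [0.6338, -0.0186, 0.0771]
ee_rot: [-3.142, -0.0, 0.119]
contact_force: [-1.0, 1.0, 1.0]
opening: 0.0005
grip_force: 0.9
time_s: 3.53
position: [0.6445, -0.0175, 0.0765]
ee_rot: [3.141, -0.001, 0.119]
contact_force: [-0.6, 0.3, -0.3]
opening: 0.0006
grip_force: 0.1
time_s: 3.78
position: [0.6455, -0.0171, 0.0761]
ee_rot: [-3.141, 0.006, 0.119]
contact_force: [-5.9, -1.3, 2.7]
opening: 0.0003
grip_force: 2.6
```

```bash
echo '{"increments":[[0.003, 0, 0, 0, 0, 0, 0], [0.003, 0, 0, 0, 0, 0, 0], [0, 0, 0, 0, 0, 0, 0], [0, 0, 0, 0, 0, 0, 0]]}' > next.json && python3 nudge.py next.json
```

```text
time_s: 4.12
position: [0.6461, -0.0166, 0.0757]
ee_rot: [-3.139, 0.018, 0.12]
contact_force: [-15.6, -3.1, 9.0]
opening: 0.0003
grip_force: 7.6
```

```bash
echo '{"increments":[[-0.012, 0, 0, 0, 0, 0, 0], [-0.012, 0, 0, 0, 0, 0, 0], [0, 0, -0.035, 0, 0, 0, 0], [0, 0, -0.035, 0, 0, 0, 0], [0, 0, -0.035, 0, 0, 0, 0]]}' > next.json && python3 nudge.py next.json
echo '{"increments":[[-0.02, 0.03, -0.02, 0, 0, 0, 0.03], [-0.02, 0.03, 0, 0.125, 0, 0, 0.03], [-0.02, 0.03, 0, 0.125, 0, 0, 0.03], [-0.02, 0.02, 0, 0.125, 0, 0, 0.03], [0, 0, 0, 0.125, 0, 0, 0.03]]}' > next.json && python3 nudge.py next.json
echo '{"increments":[[0, 0, 0, 0.125, 0, 0, 0.03], [0, 0, 0, 0.125, 0, 0, 0.03], [0, 0, 0, 0, 0, 0, 0.03], [0, 0, 0, 0, 0, 0, 0.03]]}' > next.json && python3 nudge.py next.json
python3 - <<'E'
from h import *
from scipy.spatial.transform import Rotation as Ro
a=get_image("side");b=get_image("top")
cv2.imwrite("pics/p3.png",np.hstack([a[100:300,120:420],b[60:260,160:460]]))
s=manip.read_state();R=Ro.from_euler("xyz",s["ee_rot"]).as_matrix();print(R.round(3),s["joints"].round(2),s["position"])
M=np.array([.5232,-.0461,.0625]);T=R[:,2]
for back in(.07,0):print(R.T@(M+.019*T-back*T-s["position"]))
E
```

```text
time_s: 4.53
position: [0.6301, -0.0195, 0.1822]
ee_rot: [-3.142, 0.0, 0.118]
contact_force: [0.7, -0.0, 0.4]
opening: 0.0006
grip_force: 0.0
time_s: 4.95
position: [0.5623, -0.1423, 0.1936]
ee_rot: [-2.641, -0.002, 0.114]
contact_force: [-0.4, -0.2, -0.6]
opening: 0.0253
grip_force: 0.0
time_s: 5.28
position: [0.5635, -0.1386, 0.1911]
ee_rot: [-2.393, 0.002, 0.116]
contact_force: [0.3, 0.2, 0.3]
opening: 0.0301
grip_force: 0.0
[[ 0.993  0.088 -0.081]
 [ 0.119 -0.728  0.675]
 [ 0.001 -0.68  -0.733]] [-0.69  0.73  1.37  0.49  1.63  0.64] [ 0.56385929 -0.13641059  0.19328917]
[-0.02967349  0.01956643  0.10916125]
[-0.02967349  0.01956643  0.17916125]
```

View pics/p3.png

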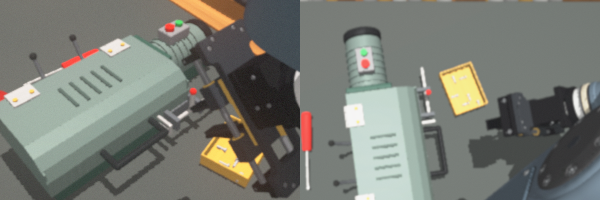

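The bolt knob has moved to about (289,152) in the top view, which is towards the motor. The hood is still shut and the tool is tilted in front of the handle. I'll measure the bolt's travel, then move to the pre-grasp.

```bash
echo '{"increments":[[-0.010, 0.0065, 0.035, 0, 0, 0, 0.03], [-0.010, 0.0065, 0.035, 0, 0, 0, 0.03], [-0.010, 0.0065, 0.035, 0, 0, 0, 0.03], [0, 0, 0, 0, 0, 0, 0.03], [0, 0, 0, 0, 0, 0, 0.03]]}' > next.json && python3 nudge.py next.json
python3 - <<'E'
from h import *
from scipy.spatial.transform import Rotation as Ro
a=get_image("side");b=get_image("top")
cv2.imwrite("pics/p4.png",np.hstack([a[150:300,180:360],b[110:260,220:400]]).repeat(2,0).repeat(2,1))
uv={}
for n,im,(x0,x1,y0,y1) in(("side",a,(270,350,150,230)),("top",b,(270,310,135,185))):
    B,G,R=[im[y0:y1,x0:x1,i].astype(int) for i in range(3)]
    k,l,s,c=cv2.connectedComponentsWithStats(((R>100)&(G<.5*R)&(B<.5*R)).astype(np.uint8))
    for i in range(1,k):print(n,s[i,4],c[i]+[x0,y0])
    if k>1:uv[n]=c[1+s[1:,4].argmax()]+[x0,y0]
if "top" in uv:print("top ray",ray("top",uv["top"],.0975))
if len(uv)==2:print(tri(uv["side"],uv["top"]))
s=manip.read_state();R=Ro.from_euler("xyz",s["ee_rot"]).as_matrix();print(s["joints"].round(2),s["position"])
M=np.array([.5232,-.0461,.0625]);print(R.T@(M+.019*R[:,2]-s["position"]))
E
```

```text
time_s: 5.8
position: [0.5261, -0.0808, 0.1033]
ee_rot: [-2.391, 0.002, 0.122]
contact_force: [-0.4, -0.3, 0.2]
opening: 0.0297
grip_force: 0.0
top 19 [288.42105263 151.89473684]
top ray [ 0.66074617 -0.01427441  0.0975    ]
[-0.66  0.79  1.57  0.51  1.39  0.53] [ 0.52868917 -0.08378013  0.1043188 ]
[-0.00106874  0.0004353   0.07554559]
```

View pics/p4.png

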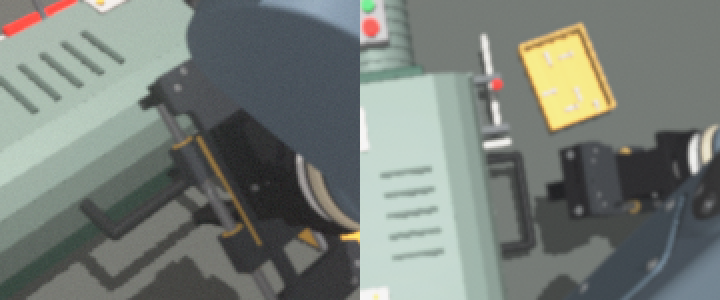

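The knob has moved 33 mm, so the bolt is drawn. The gripper faces the handle, lined up to within 1 mm. I'll move in and close.

```bash
echo '{"increments":[[-0.001, 0, 0.02, 0, 0, 0, 0.03], [0, 0, 0.02, 0, 0, 0, 0.03], [0, 0, 0.018, 0, 0, 0, 0.03], [0, 0, 0.0175, 0, 0, 0, 0.03], [0, 0, 0, 0, 0, 0, 0.03]]}' > next.json && python3 nudge.py next.json
echo '{"increments":[[0, 0, 0, 0, 0, 0, 0.03], [0, 0, 0, 0, 0, 0, 0.0], [0, 0, 0, 0, 0, 0, 0.0], [0, 0, 0, 0, 0, 0, 0.0], [0, 0, 0, 0, 0, 0, 0.0]]}' > next.json && python3 nudge.py next.json
python3 - <<'E'
from h import *
a=get_image("side");b=get_image("top")
cv2.imwrite("pics/p5.png",np.hstack([a[150:300,180:360],b[110:260,220:400]]).repeat(2,0).repeat(2,1))
print(manip.read_state()["joints"])
E
```

```text
time_s: 6.32
position: [0.5199, -0.0313, 0.0475]
ee_rot: [-2.392, 0.0, 0.121]
contact_force: [-0.8, 0.3, 0.7]
opening: 0.0301
grip_force: 0.0
time_s: 6.73
position: [0.5206, -0.0329, 0.0489]
ee_rot: [-2.39, -0.002, 0.117]
contact_force: [1.4, -1.4, 6.1]
opening: 0.0109
grip_force: 18.5
[-0.60254448  0.86392609  1.64972172  0.57496926  1.23708828  0.48461319]
```

View pics/p5.png

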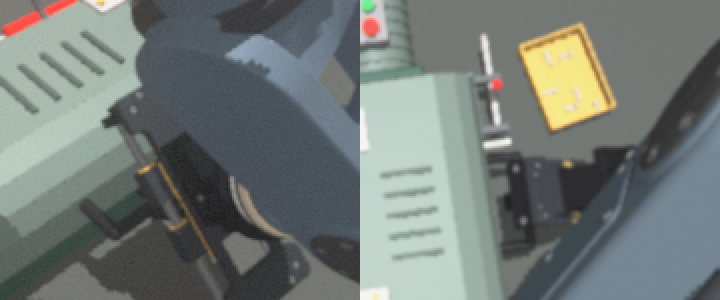

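Both fingers hold the bar: opening is 11 mm and the grip is building. Next I'll work out the arc.

```bash
cat >>h.py <<'E'
from scipy.spatial.transform import Rotation as Ro
sx=np.array([-.119,.993,0]);sx/=np.linalg.norm(sx);zz=np.array([0,0,1.])
M0=np.array([.522,-.0459,.0635]);H=M0+.218*sx+.05*zz
def bar(th):f=th-.2254;return H+.2237*(-np.cos(f)*sx+np.sin(f)*zz)
def state():
    s=manip.read_state();R=Ro.from_euler("xyz",s["ee_rot"]).as_matrix();g=s["position"]-.019*R[:,2]-H
    return s,R,np.arctan2(g[2],-g@sx)+.2254,np.hypot(g[2],g@sx),np.degrees(np.arcsin(-R[2,2]))
def plan(th0,th1,n,R,dr):
    p=bar(th0)+.019*R[:,2]
    for t in np.linspace(th0,th1,n+1)[1:]:
        R2=R@Ro.from_rotvec([dr,0,0]).as_matrix();q=bar(t)+.019*R2[:,2];print(round(t,2),(R.T@(q-p)).round(4),dr);R,p=R2,q
E
python3 - <<'E'
from h import *
s,R,th,r,el=state();print(th,r,el);plan(th,1.755,30,R,-.017)
E
```

```text
-0.0035865499417491453 0.22379998422424863 46.960849775866265
0.06 [ 0.     -0.0065 -0.0112] -0.017
0.11 [ 0.     -0.007  -0.0109] -0.017
0.17 [ 0.     -0.0075 -0.0106] -0.017
0.23 [ 0.     -0.0079 -0.0102] -0.017
0.29 [ 0.     -0.0083 -0.0099] -0.017
0.35 [ 0.     -0.0087 -0.0095] -0.017
0.41 [ 0.     -0.0091 -0.0091] -0.017
0.47 [ 0.     -0.0095 -0.0087] -0.017
0.52 [ 0.     -0.0098 -0.0083] -0.017
0.58 [ 0.     -0.0102 -0.0079] -0.017
0.64 [ 0.     -0.0105 -0.0074] -0.017
0.7 [ 0.     -0.0108 -0.007 ] -0.017
0.76 [ 0.     -0.0111 -0.0065] -0.017
0.82 [ 0.     -0.0113 -0.006 ] -0.017
0.88 [ 0.     -0.0116 -0.0055] -0.017
0.93 [ 0.     -0.0118 -0.005 ] -0.017
0.99 [ 0.     -0.012  -0.0045] -0.017
1.05 [ 0.     -0.0122 -0.004 ] -0.017
1.11 [-0.     -0.0123 -0.0035] -0.017
1.17 [-0.     -0.0124 -0.003 ] -0.017
1.23 [-0.     -0.0126 -0.0024] -0.017
1.29 [-0.     -0.0127 -0.0019] -0.017
1.34 [-0.     -0.0127 -0.0014] -0.017
1.4 [-0.     -0.0128 -0.0008] -0.017
1.46 [-0.     -0.0128 -0.0003] -0.017
1.52 [-0.     -0.0128  0.0003] -0.017
1.58 [-0.     -0.0128  0.0008] -0.017
1.64 [-0.     -0.0127  0.0014] -0.017
1.7 [-0.     -0.0126  0.0019] -0.017
1.76 [-0.     -0.0126  0.0024] -0.017
```

```bash
echo '{"increments":[[0, -0.0065, -0.011, -0.017, 0, 0, 0], [0, -0.007, -0.011, -0.017, 0, 0, 0], [0, -0.0075, -0.0105, -0.017, 0, 0, 0], [0, -0.008, -0.010, -0.017, 0, 0, 0], [0, -0.0083, -0.010, -0.017, 0, 0, 0]]}' > next.json && python3 nudge.py next.json
python3 -c "
from h import *
s,R,th,r,el=state();print(th,r,el,s['joints'].round(2))"
```

```text
time_s: 7.25
position: [0.5215, -0.0397, 0.1112]
ee_rot: [-2.48, -0.001, 0.118]
contact_force: [1.9, 2.7, -5.8]
opening: 0.0103
grip_force: 30.2
0.28196990453013293 0.22380153442675385 52.08911096094388 [-0.58  0.73  1.65  0.51  1.27  0.58]
```

```bash
echo '{"increments":[[0, -0.0087, -0.0095, -0.017, 0, 0, 0], [0, -0.009, -0.009, -0.017, 0, 0, 0], [0, -0.0095, -0.0087, -0.017, 0, 0, 0], [0, -0.0098, -0.0083, -0.017, 0, 0, 0], [0, -0.010, -0.008, -0.017, 0, 0, 0]]}' > next.json && python3 nudge.py next.json
echo '{"increments":[[0, -0.0105, -0.0075, -0.017, 0, 0, 0], [0, -0.0108, -0.007, -0.017, 0, 0, 0], [0, -0.011, -0.0065, -0.017, 0, 0, 0], [0, -0.0113, -0.006, -0.017, 0, 0, 0], [0, -0.0116, -0.0055, -0.017, 0, 0, 0]]}' > next.json && python3 nudge.py next.json
python3 - <<'E'
from h import *
s,R,th,r,el=state();print(th,r,el,s['joints'].round(2))
a=get_image("side");b=get_image("top")
cv2.imwrite("pics/p6.png",cv2.resize(np.hstack([a,b]),(800,300)))
E
```

```text
time_s: 7.67
position: [0.5199, -0.028, 0.174]
ee_rot: [-2.566, -0.001, 0.118]
contact_force: [2.5, 2.0, -5.5]
opening: 0.0106
grip_force: 30.2
time_s: 8.08
position: [0.516, 0.0016, 0.2304]
ee_rot: [-2.652, -0.001, 0.118]
contact_force: [0.3, -2.2, -3.4]
opening: 0.0109
grip_force: 30.1
0.8666796872760212 0.22346272308938886 61.951226541390696 [-0.46  0.46  1.65  0.42  1.33  0.83]
```

View pics/p6.png

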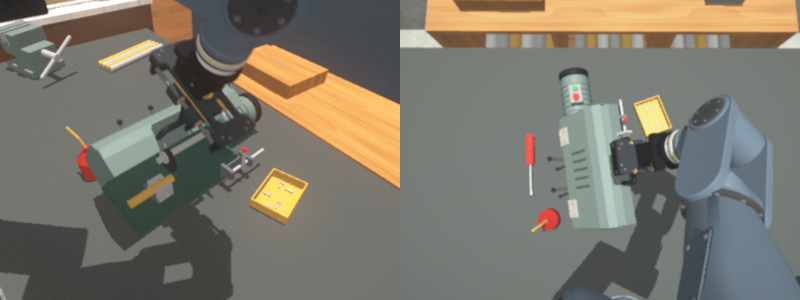

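The picture shows the hood about half open and held at its bow (side picture, around (185,150)), with the tray, can and screwdriver untouched. I'll carry on.

```bash
echo '{"increments":[[0, -0.0118, -0.005, -0.017, 0, 0, 0], [0, -0.012, -0.0045, -0.017, 0, 0, 0], [0, -0.0122, -0.004, -0.017, 0, 0, 0], [0, -0.0123, -0.0035, -0.017, 0, 0, 0], [0, -0.0124, -0.003, -0.017, 0, 0, 0]]}' > next.json && python3 nudge.py next.json
echo '{"increments":[[0, -0.0126, -0.0024, -0.017, 0, 0, 0], [0, -0.0127, -0.002, -0.017, 0, 0, 0], [0, -0.0127, -0.0014, -0.017, 0, 0, 0], [0, -0.0128, -0.0008, -0.017, 0, 0, 0], [0, -0.0128, -0.0003, -0.017, 0, 0, 0]]}' > next.json && python3 nudge.py next.json
python3 - <<'E'
from h import *
s,R,th,r,el=state();print(th,r,el,s['joints'].round(2));plan(th,1.755,6,R,-.017)
E
```

```text
time_s: 8.6
position: [0.5099, 0.0467, 0.2747]
ee_rot: [-2.735, 0.002, 0.118]
contact_force: [-1.1, -2.0, -2.6]
opening: 0.011
grip_force: 30.0
time_s: 9.02
position: [0.502, 0.1038, 0.3036]
ee_rot: [-2.818, 0.005, 0.119]
contact_force: [-0.4, -0.9, -5.7]
opening: 0.0106
grip_force: 30.2
1.4586741186261183 0.22057680305067104 71.46739255468945 [-0.2   0.3   1.62  0.31  1.34  1.16]
1.51 [-0.     -0.0107  0.0001] -0.017
1.56 [-0.     -0.0107  0.0005] -0.017
1.61 [-0.     -0.0107  0.0008] -0.017
1.66 [-0.     -0.0107  0.0012] -0.017
1.71 [-0.     -0.0106  0.0015] -0.017
1.76 [-0.     -0.0106  0.0019] -0.017
```

```bash
echo '{"increments":[[0, -0.0107, -0.001, -0.017, 0, 0, 0], [0, -0.0107, -0.0005, -0.017, 0, 0, 0], [0, -0.0107, 0, -0.017, 0, 0, 0], [0, -0.010, 0.0005, -0.017, 0, 0, 0], [0, -0.008, 0.001, -0.017, 0, 0, 0]]}' > next.json && python3 nudge.py next.json
echo '{"increments":[[0, -0.006, 0.001, -0.01, 0, 0, 0], [0, -0.003, 0, 0, 0, 0, 0], [0, 0, 0, 0, 0, 0, 0], [0, 0, 0, 0, 0, 0, 0], [0, 0, 0, 0, 0, 0, 0]]}' > next.json && python3 nudge.py next.json
python3 - <<'E'
from h import *
s,R,th,r,el=state();print(th,r,el,s['joints'].round(2))
a=get_image("side");b=get_image("top")
cv2.imwrite("pics/side7.png",a);cv2.imwrite("pics/top7.png",b)
cv2.imwrite("pics/p7.png",cv2.resize(np.hstack([a[40:300,40:390],b[40:300,120:420]]),None,fx=1.2,fy=1.2))
E
```

```text
time_s: 9.43
position: [0.4954, 0.1517, 0.315]
ee_rot: [-2.903, 0.009, 0.119]
contact_force: [1.2, 1.6, -16.0]
opening: 0.0104
grip_force: 31.1
time_s: 9.85
position: [0.4942, 0.1601, 0.3161]
ee_rot: [-2.912, 0.01, 0.119]
contact_force: [2.3, 1.4, -25.0]
opening: 0.0107
grip_force: 32.1
1.7309768148616784 0.2215716090109114 76.81072255809973 [-0.04  0.28  1.6   0.23  1.32  1.35]
```

View pics/p7.png

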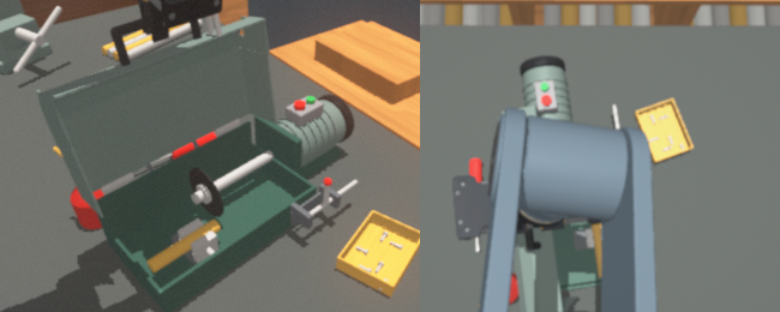

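The hood stands just past upright, held by the bow at about (170,40), with bolt drawn and bystanders unmoved. There is a 25 N upward pull that needs easing. I'll check the angle against the hood's end edges in the picture.

```bash
echo '{"increments":[[0, 0, 0.002, 0, 0, 0, 0], [0, 0, 0.001, 0, 0, 0, 0], [0, 0, 0, 0, 0, 0, 0], [0, 0, 0, 0, 0, 0, 0]]}' > next.json && python3 nudge.py next.json
python3 - <<'E'
from h import *
s,R,th,r,el=state();print(th,r,el)
a=get_image("side")
sy=np.cross(zz,sx)
def pt(x,y,z,t):
    dx,dz=x-.09,z-.115; c,n=np.cos(t),np.sin(t)   # clockwise: -x -> +z
    return H+y*sy+(dx*c+dz*n)*sx+(-dx*n+dz*c)*zz
v=cv2.resize(a[30:260,40:330],None,fx=2.5,fy=2.5)
for t,col in((1.655,(0,0,255)),(1.755,(0,255,0)),(1.855,(255,0,0))):
    for y in(.16,-.16):
        q=[tuple(((proj("side",pt(x,y,z,t))-[40,30])*2.5).astype(int).tolist()) for x,z in((-.089,.055),(-.089,.095),(-.065,.119),(.09,.119))]
        for p0,p1 in zip(q,q[1:]):cv2.line(v,p0,p1,col,1)
cv2.imwrite("pics/p8.png",v)
E
```

```text
time_s: 10.28
position: [0.4942, 0.1611, 0.3161]
ee_rot: [-2.912, 0.007, 0.12]
contact_force: [-5.6, -0.5, -20.4]
opening: 0.0105
grip_force: 31.6
1.735424930269917 0.22149247580585285 76.81672097449776
```

View pics/p8.png

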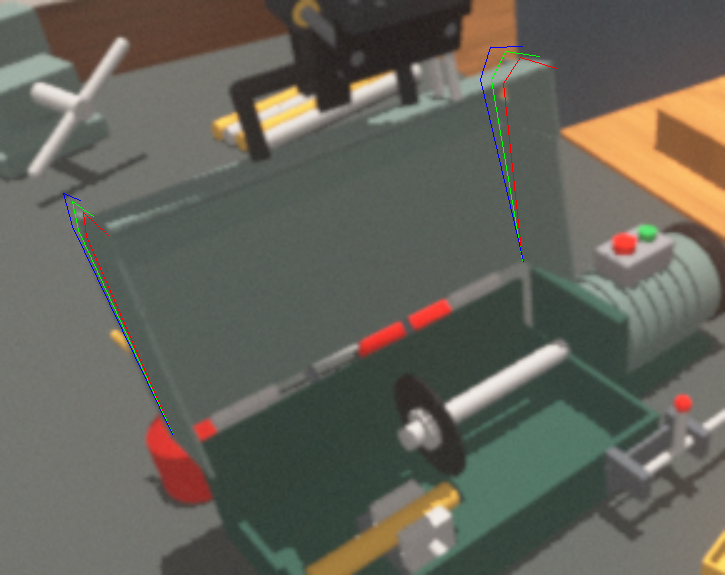

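The left hood corner at (75,210) lies between the red (1.655) and green (1.755) outlines, so it agrees with the computed 1.735. I'll nudge a little further and ease the remaining upward pull.

```bash
echo '{"increments":[[0, -0.002, 0.003, 0, 0, 0, 0], [0, -0.002, 0.003, 0, 0, 0, 0], [0, 0, 0.002, 0, 0, 0, 0], [0, 0, 0, 0, 0, 0, 0], [0, 0, 0, 0, 0, 0, 0]]}' > next.json && python3 nudge.py next.json
echo '{"increments":[[0, 0, 0, 0, 0, 0, 0], [0, 0, 0, 0, 0, 0, 0], [0, 0, 0, 0, 0, 0, 0]]}' > next.json && python3 nudge.py next.json
python3 -c "
from h import *
print(state()[2:],manip.read_state()['dq'].round(3))"
```

```text
time_s: 10.75
position: [0.4937, 0.1684, 0.3158]
ee_rot: [-2.908, 0.001, 0.122]
contact_force: [-14.8, -3.2, 9.9]
opening: 0.0106
grip_force: 29.3
time_s: 11.0
position: [0.4937, 0.1683, 0.3158]
ee_rot: [-2.908, 0.001, 0.122]
contact_force: [-14.3, -1.4, 8.6]
opening: 0.0105
grip_force: 29.3
(np.float64(1.7676184258047325), np.float64(0.22089336023261125), np.float64(76.64038523302719)) [-0.001  0.001  0.     0.001 -0.001  0.001]
```

```bash
echo '{"increments":[[-0.002, 0.001, -0.001, 0, 0, 0, 0], [0, 0, -0.001, 0, 0, 0, 0], [0, 0, 0, 0, 0, 0, 0], [0, 0, 0, 0, 0, 0, 0], [0, 0, 0, 0, 0, 0, 0]]}' > next.json && python3 nudge.py next.json
echo '{"increments":[[0, 0, 0, 0, 0, 0, 0], [0, 0, 0, 0, 0, 0, 0], [0, 0, 0, 0, 0, 0, 0]]}' > next.json && python3 nudge.py next.json
python3 -c "
from h import *
print(state()[2:],manip.read_state()['dq'].round(3))"
```

```text
time_s: 11.42
position: [0.494, 0.1661, 0.3159]
ee_rot: [-2.91, -0.002, 0.12]
contact_force: [-8.3, -0.8, -2.0]
opening: 0.0105
grip_force: 30.2
time_s: 11.67
position: [0.494, 0.1661, 0.3159]
ee_rot: [-2.91, -0.002, 0.12]
contact_force: [-9.2, -0.9, -1.0]
opening: 0.0106
grip_force: 30.2
(np.float64(1.7577257811199538), np.float64(0.22101712833027268), np.float64(76.7335469976993)) [-0.001  0.001 -0.001  0.001  0.     0.001]
```

```bash
python3 -c "
from bench import manip, get_image, camera_info;print(manip.close_job())"
```

```text
the job is handed in; nothing more can be done
None
```

The job is handed in, though no verdict was returned: the bolt is drawn about 33 mm, against its stop, and the hood is held still by its handle at about 1.758 rad (balance is 1.755), with the screwdriver, oil can and tray left where they were.

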